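# Lock the paint box with its T-toggle

### The arm

A 6-joint arm with a two-finger parallel gripper is mounted at the origin on the work surface. World frame = base frame: x ahead of the robot, y to its left, z up, the work surface at z = 0. Lengths are in m, angles in rad, forces in N, time in s.
With the tool pointing down it reaches from about 0.3 to 0.875 m from the base axis. Payload 6.4 kg.
Tool frame: the origin (TCP) lies at the very end of the fingers, on their centre line; the grasp point (between the pads) lies 19 mm behind it; z points along the fingers, y is the line along which they close (so a half turn about z gives the same grasp; the last joint's range is limited). The gripper opens to 88 mm and grips with 3 to 60 N. Pads are 18 mm wide; open, the fingers measure 123 mm over their backs; the gripper's body (75 mm by 187 mm) begins 45 mm behind the grasp point.
Start: joints at [-1.333, 0.181, 1.607, -0, 1.354, -0.206], TCP at [0.247, -0.519, 0.239] pointing down, gripper open.
Joint ranges: [-2.99, 2.99], [-0.89, 2.07], [0.3, 2.58], [-1.14, 4.28], [0, 2.63], [-3.12, 3.12]. Speed limits (rad/s): [2.57, 2.57, 3.01, 3.14, 3.14, 3.14].

### API

Orientations are given as [roll, pitch, yaw] about the fixed x, y, z axes, in that order (R = Rz(yaw) Ry(pitch) Rx(roll)).
In Python, from rig import ctrl gives the robot as it stands.
- The arm moves only by the tool move_arm, never from a script. Its argument "increments" is a list of rows, each a list of 3 entries, a list of its own where there are three numbers: the turn, a rotation vector about the tool's x, y, z in degrees, then the shift along the tool's x, y, z in mm, then the opening, from 0 (shut) to 1 (fully open). In form: [[[ax, ay, az], [dx, dy, dz], grip], ...]. A call has 1 to 20 rows; each row shifts and turns the commanded pose from where the row before left it, along the tool's axes as they then stand; what a row does not reach is not made up. A row lasts 1/8 s, in which the tool goes at most 62.5 mm and 10.7 degrees, less where a joint would pass 70% of its speed; a pose out of reach is approached as far as the arm can. A call with a gripper value outside its range is refused whole. The fingers move at their own pace and stop on an object; the grip force is fixed at half the most. Time passes only in rows, so rows that do not move let the fingers close. It gives the time, the measured TCP pose, the force, the opening and the grip force at its end, in the units of the state.
- ctrl.get_state(): the state, without advancing time (a new reading comes with each control period).
- ctrl.capture(name): name is "side" or "top" or "wrist"; returns the picture (480x640x3 uint8, red, green, blue); there is no depth.
- ctrl.camera_model(name): a dict with "fovy" (degrees; the focal length in pixels is half the picture's height over the tangent of half this angle, whatever the lens; pixels are square), "cx", "cy" (the principal point, pixels), "T" (4x4, takes a point from camera to world coordinates). Camera axes: x right, y up, looking along -z (the intrinsics and any distortion apply to the point x, -y, -z); pixel columns grow to the right and rows downward; lengths in m; the calibration is good to about 2 mm. The wrist camera is an equidistant fisheye: a pixel r from the principal point sees the ray r / f radians off the axis. A picture is of the moment at which its call begins: read the wrist's pose just before it. camera_model takes no time and is no camera call; for the wrist camera it gives the pose at the moment of the call.
- ctrl.close_job(): hands the job in; it is judged then, once.
The state is a dict: "clock": time; "qpos": joint angles; "joint_vel": joint speeds; "tau": joint torques, N m; "ee_pos": TCP position; "tcp_rot": TCP orientation; "contact_force": force on the tool from outside, world axes, zero at the start; "wrist_torque": the same for the moment, N m; "opening": finger opening in m; "finger_force": force on a finger pad.
Only numpy, scipy, OpenCV 4.12 (cv2) and the standard library are available. Lean on these libraries where they do the work, as an engineer would, in place of code of your own. Each camera call takes 0.05 s, during which the arm holds its last target. There are 200 camera calls.

### The job

Lock the green paint box with the red T-toggle: lift the toggle out of its wooden stand, pass its crossbar through the slot in the green lid until the collar is down on the lid, then turn it a quarter turn so that the bar lies square across the slot, and let go. Leave the yellow toggle in its stand.

Things in the scene. Friction and masses are not known exactly. Their poses are not given: they have to be found in the camera images.
- red_toggle_grip (a point): Red T-toggle (sizes in mm), upright, z up; point = centre of its red handle, 50 (x) x 14 (y) x 48 tall. Below the handle: collar dia 44, 5 thick; shank dia 10, 18 long; steel crossbar 44 (x) x 10 (y) x 8 tall, underside 55 below the point. Collar on a lid: point 29 above the lid. 120 g. Starts collar on a fixed wood stand 84 x 60 x 34 tall, bar in a pocket with 5 play; lifts out.
- green_box_slot (a point): Centre of the slot in the green box's lid, on the lid's top face, 70 mm above the table, z up. In mm: slot 60 long (x) x 24 wide (y), edged in bright metal, through lid and deck, 12 thick together; hollow below, 50 deep. Fixed box 130 (x) x 100 (y) x 70 tall. The crossbar passes lengthwise; with the collar down on the lid it is 6 below the deck and free to turn either way.
- yellow_toggle_grip (a point): Centre of the handle of a yellow T-toggle, of the same shape and size as the red one, in a stand of its own like the red one's. Not for this box: stays in its stand.
- blue_box: Fixed blue box of the same shape and size as the green one, with the same slot; origin at the centre of its underside, x along its slot. Not to be used.

How it is judged:
On the way:
1. the red toggle's crossbar has passed lengthwise through the green box's slot (z of red_toggle_grip in the frame of green_box_slot between 0.022 and 0.035 m and horizontal distance between red_toggle_grip and green_box_slot below 0.018 m and angle between the x axis of red_toggle_grip and the x axis of green_box_slot, either way round below 0.5 rad), for 0.1 s.
At the end, for the whole second after the job is handed in: The red toggle stands upright (within 8 degrees) and still in the green box's slot, collar down on the lid (within 6 mm) and within 18 mm of the slot's centre, its bar across the slot (within 17 degrees of square); the yellow toggle is within 30 mm of where it was (z of red_toggle_grip in the frame of green_box_slot between 0.022 and 0.035 m and horizontal distance between red_toggle_grip and green_box_slot below 0.018 m and angle between the x axis of red_toggle_grip and the y axis of green_box_slot, either way round below 0.3 rad and angle between red_toggle_grip's own z axis and vertical below 0.15 rad and linear speed of red_toggle below 0.02 m/s and distance of yellow_toggle_grip from where it was at the start of the episode below 0.03 m); the robot touches nothing.
It fails at once if the yellow toggle is moved by more than 30 mm (distance of yellow_toggle_grip from where it was at the start of the episode above 0.03 m).
It also fails if it takes over 45 s, if anything falls off the work surface, if the arm or the gripper's body presses on something with over 40 N, if the wrist force passes 120 N, or if a joint passes its speed limit or range.

## Working session

There is one attempt and no reset: what is moved stays moved. The work goes in short steps, Python scripts to look and compute and a tool call to move; the robot and the scene stay as the last step left them, time stands still between calls to the robot, and variables do not carry over. Pictures are saved under pics/ and viewed, at most 10 in all, crops included, and the job is handed in when it is done.

Besides the shell and the picture viewer there is one more tool, called after "Emit:" in YAML: its name, and indented under it one key for each argument. move_arm: Moves the arm, as the interface text tells. Its arguments: {"type":"object","properties":{"increments":{"type":"array","items":{"type":"array"}}},"required":["increments"]}

```bash
mkdir -p pics; python3 - <<'E'
from rig import ctrl
import cv2
for n in("top","side"):
    im=ctrl.capture(n); cv2.imwrite(f"pics/{n}0.png",im[:,:,::-1])
    m=ctrl.camera_model(n); print(n,m)
print(ctrl.get_state())
E
```

```text
top {'fovy': 47.41872699039009, 'cx': 312.26012841312246, 'cy': 249.67033957885698, 'T': array([[-0.01000367,  0.99885374, -0.0468096 ,  0.47652338],
       [-0.99993186, -0.00971086,  0.00647861, -0.00895383],
       [ 0.00601662,  0.04687122,  0.99888282,  1.08922117],
       [ 0.        ,  0.        ,  0.        ,  1.        ]])}
side {'fovy': 50.19153308297545, 'cx': 312.2302600405272, 'cy': 242.10825193774352, 'T': array([[-0.98899298,  0.10955339, -0.09945325,  0.44078829],
       [-0.14778064, -0.69805034,  0.70063301,  0.59159747],
       [ 0.00733334,  0.70761839,  0.70655675,  0.68537691],
       [ 0.        ,  0.        ,  0.        ,  1.        ]])}
{'clock': 0.1, 'qpos': array([-1.33324975e+00,  1.81423708e-01,  1.60788456e+00,  1.18002432e-05,
        1.35378251e+00, -2.06271130e-01]), 'joint_vel': array([ 0.00019929, -0.00109098, -0.00219778,  0.00108133,  0.00183582,
       -0.00132679]), 'tau': array([ 2.99975381e-04, -4.34823239e+01, -3.42697263e+01,  7.03778397e-02,
        3.40171752e-02, -4.38338986e-05]), 'ee_pos': array([ 0.24682208, -0.51881656,  0.23793576]), 'tcp_rot': array([-3.14012865e+00, -3.18108742e-04,  4.43814921e-01]), 'contact_force': array([-0.24825802,  0.03593341, -0.18980506]), 'wrist_torque': array([ 0.00771086, -0.02558304,  0.00541906]), 'finger_force': 0.0, 'opening': 0.08810567763904524}
```

View pics/top0.png

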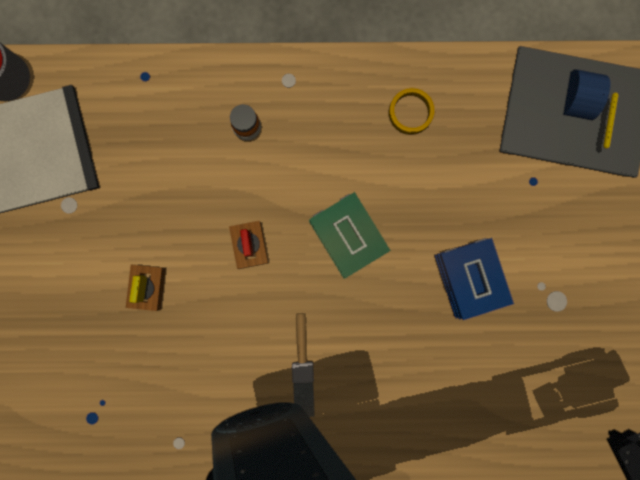

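View pics/side0.png

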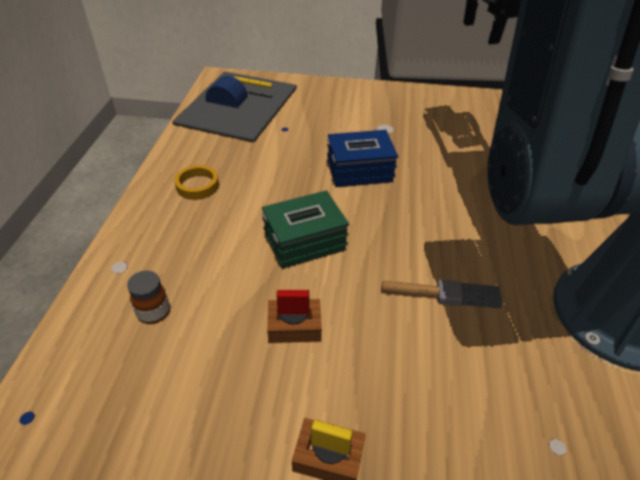

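The top view shows the red toggle at about (247,243), the green slot at (350,235), yellow at (138,289) and blue at (478,279). The side view agrees with this. Next is an enlarged crop.

```bash
python3 - <<'E'
import cv2
im=cv2.imread("pics/top0.png")[185:285,222:397]
cv2.imwrite("pics/crop.png",cv2.resize(im,(787,450),interpolation=cv2.INTER_CUBIC))
E
cat > h.py <<'E'
import numpy as np
from rig import ctrl
def ray(m,u,v,fish=False):
    f=240/np.tan(np.radians(m["fovy"])/2); x,y=(u-m["cx"]),(v-m["cy"])
    if fish:
        r=np.hypot(x,y); t=r/f; d=np.array([x/r*np.sin(t),-y/r*np.sin(t),-np.cos(t)])
    else: d=np.array([x/f,-y/f,-1])
    return m["T"][:3,3],m["T"][:3,:3]@d
def at(m,u,v,z,fish=False):
    o,d=ray(m,u,v,fish); return (o+d*(z-o[2])/d[2])[:2]
E
```

```text
(no output)
```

View pics/crop.png

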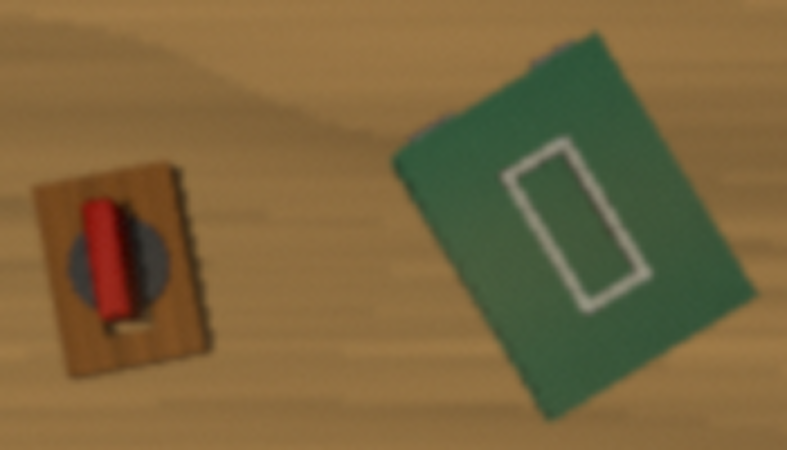

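The crop (4.5x) shows the stand corners at (35,187), (170,162), (212,350) and (72,378). The red handle top runs from (100,200) to (116,320). The slot rim corners are (503,177), (568,140), (650,272) and (587,310).

```bash
python3 - <<'E'
from h import *
m=ctrl.camera_model("top")
def P(L,z): return np.array([at(m,222+(u+.5)/4.5-.5,185+(v+.5)/4.5-.5,z) for u,v in L])
def rep(n,p):
    c=p.mean(0); a=(p[3]+p[2]-p[0]-p[1])/2; b=(p[1]-p[0]+p[2]-p[3])/2
    print(n,c.round(4),"long",np.linalg.norm(a).round(4),np.degrees(np.arctan2(a[1],a[0])).round(1),"short",np.linalg.norm(b).round(4),np.degrees(np.arctan2(b[1],b[0])).round(1))
rep("stand",P([(35,187),(170,162),(212,350),(72,378)],.034))
rep("slot",P([(503,177),(568,140),(650,272),(587,310)],.070))
rep("lid",P([(393,158),(598,33),(757,293),(548,418)],.070))
h=P([(100,200),(116,320)],.087);d=h[1]-h[0];print(h.mean(0),np.linalg.norm(d),np.degrees(np.arctan2(d[1],d[0])))
s=ctrl.get_state();w=ctrl.camera_model("wrist");print(w)
E
```

```text
stand [0.5373 0.1068] long 0.0833 -168.5 short 0.06 -79.6
slot [ 0.5519 -0.0861] long 0.065 -148.7 short 0.0309 -60.2
lid [ 0.5518 -0.0849] long 0.1263 -149.6 short 0.1008 -59.4
[0.53808759 0.10676401] 0.04950547668787228 -172.67510015764063
{'fovy': 65.70646984690485, 'cx': 318.8570088271527, 'cy': 233.8622058934909, 'T': array([[ 0.43064534,  0.86790304,  0.24756596,  0.3111248 ],
       [-0.9025194 ,  0.41468013,  0.1161857 , -0.48786723],
       [-0.00182276, -0.27346791,  0.9618794 ,  0.38383768],
       [ 0.        ,  0.        ,  0.        ,  1.        ]])}
```

Sizes agree with the given ones: stand 83x60, slot about 60x24 plus rim, lid 126x101. The red toggle is at (0.538, 0.107) at about 10°, and the slot is at (0.552, -0.086) at about 30.5°. I'll approach the toggle from above.

Emit:
move_arm:
  increments:
    - [[0, 0, 7.7], [0, 0, 0], 1]
    - [[0, 0, 7.7], [0, 0, 0], 1]
    - [[0, 0, 0], [28, -40, 2], 1]
    - [[0, 0, 0], [28, -40, 2], 1]
    - [[0, 0, 0], [28, -40, 2], 1]
    - [[0, 0, 0], [28, -40, 2], 1]
    - [[0, 0, 0], [28, -40, 2], 1]
    - [[0, 0, 0], [28, -40, 2], 1]
    - [[0, 0, 0], [28, -40, 2], 1]
    - [[0, 0, 0], [28, -40, 2], 1]
    - [[0, 0, 0], [28, -40, 2], 1]
    - [[0, 0, 0], [28, -40, 2], 1]
    - [[0, 0, 0], [28, -40, 2], 1]
    - [[0, 0, 0], [28, -40, 2], 1]
    - [[0, 0, 0], [28, -40, 2], 1]
    - [[0, 0, 0], [28, -40, 2], 1]
    - [[0, 0, 0], [0, 0, 0], 1]
    - [[0, 0, 0], [0, 0, 0], 1]

```text
clock: 2.35
ee_pos: [0.5349, 0.1003, 0.2102]
tcp_rot: [3.141, 0.001, 0.176]
contact_force: [-0.2, -0.7, 0.1]
opening: 0.0882
finger_force: 0.0
```

```bash
python3 - <<'E'
from h import *
import cv2
s=ctrl.get_state();m=ctrl.camera_model("wrist");im=ctrl.capture("wrist")
cv2.imwrite("pics/w1.png",im[:,:,::-1]); np.save("w1.npy",m)
print(s["ee_pos"],np.degrees(s["tcp_rot"]),s["clock"])
x,y=.538,.107
d=np.array([x,y])-s["ee_pos"][:2]; w=s["tcp_rot"][2]; print("dx,dy mm",1e3*(d@[np.cos(w),np.sin(w)]),1e3*(d@[np.sin(w),-np.cos(w)]))
E
```

```text
[0.53488703 0.10027713 0.21016631] [1.79993694e+02 7.65861782e-02 1.00655868e+01] 2.35
dx,dy mm 4.240050839326059 -6.075318275734105
```

View pics/w1.png

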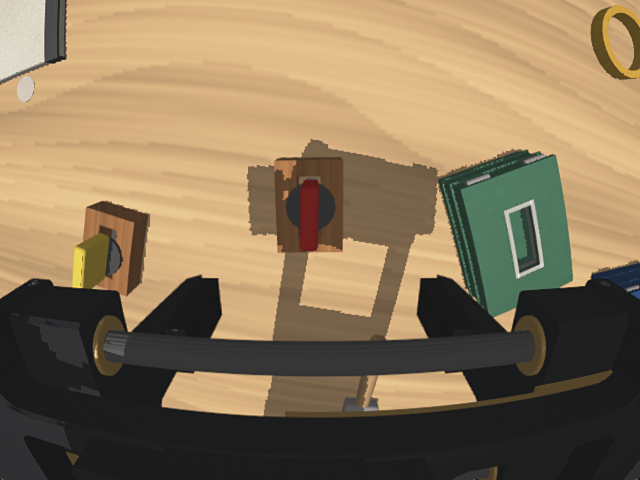

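The wrist picture shows the red stand's top with corners (276,158), (343,158), (343,251) and (277,251), and the handle centred at column ~309. The slot rim corners are about (505,210), (536,200), (543,268) and (515,278).

```bash
python3 - <<'E'
from h import *
m=np.load("w1.npy",allow_pickle=True).item()
print(m["T"][:3,3])
def rep(n,L,z):
    p=np.array([at(m,u,v,z,True) for u,v in L])
    c=p.mean(0); a=(p[0]+p[1]-p[2]-p[3])/2; b=(p[0]-p[1]+p[3]-p[2])/2
    print(n,c.round(4),np.linalg.norm(a).round(4),np.degrees(np.arctan2(a[1],a[0])).round(1),np.linalg.norm(b).round(4),np.degrees(np.arctan2(b[1],b[0])).round(1))
rep("stand",[(276,158),(343,158),(343,251),(277,251)],.034)
rep("slot",[(505,210),(536,200),(543,268),(515,278)],.07)
h=[at(m,310,180,.087,True),at(m,309,250,.087,True)];print(h)
d=h[0]-h[1];print(np.linalg.norm(d),np.degrees(np.arctan2(d[1],d[0])))
E
python3 -c "
import cv2
im=cv2.imread('pics/w1.png');a=cv2.resize(im[145:265,260:360],(500,600),interpolation=2)
cv2.imwrite('pics/c2.png',a)"
```

```text
[0.60509794 0.11354922 0.35595272]
stand [0.5385 0.11  ] 0.0846 10.1 0.0592 100.1
slot [ 0.5515 -0.085 ] 0.0675 28.1 0.0326 116.7
[array([0.56829714, 0.11360937]), array([0.5153654 , 0.10522406])]
0.05359181305939223 9.001844816796819
```

View pics/c2.png

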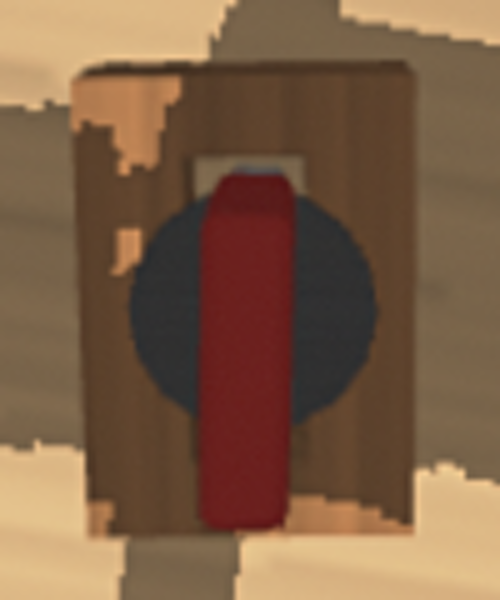

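The enlarged crop shows the handle's top face from (309.6,188) to (308.6,250.4), and the collar centre at about (310.6,206).

```bash
python3 - <<'E'
from h import *
m=np.load("w1.npy",allow_pickle=True).item()
h=np.array([at(m,309.6,188,.087,True),at(m,308.6,250.4,.087,True)])
d=h[0]-h[1];print(h.mean(0),np.linalg.norm(d),np.degrees(np.arctan2(d[1],d[0])),at(m,310.6,206,.039,True))
s=ctrl.get_state();w=s["tcp_rot"][2]
for c in (h.mean(0),):
  d=c-s["ee_pos"][:2];print(1e3*(d@[np.cos(w),np.sin(w)]),1e3*(d@[np.sin(w),-np.cos(w)]))
E
```

```text
[0.5387072  0.10917588] 0.04800204688629952 8.881160566628967 [0.53932612 0.10919148]
5.382765158111547 -8.601399887661072
```

Emit:
move_arm:
  increments:
    - [[0, 0, 1], [5.3, -8.4, 0], 1]
    - [[0, 0, 0], [0, 0, 30], 1]
    - [[0, 0, 0], [0, 0, 35], 1]
    - [[0, 0, 0], [0, 0, 35], 1]
    - [[0, 0, 0], [0, 0, 30], 1]
    - [[0, 0, 0], [0, 0, 20], 1]
    - [[0, 0, 0], [0, 0, 14], 1]
    - [[0, 0, 0], [0, 0, 0], 1]
    - [[0, 0, 0], [0, 0, 0], 0]
    - [[0, 0, 0], [0, 0, 0], 0]
    - [[0, 0, 0], [0, 0, 0], 0]
    - [[0, 0, 0], [0, 0, 0], 0]
    - [[0, 0, 0], [0, 0, 0], 0]
    - [[0, 0, 0], [0, 0, 0], 0]
    - [[0, 0, 0], [0, 0, 0], 0]
    - [[0, 0, 0], [0, 0, 0], 0]

```text
clock: 4.4
ee_pos: [0.5392, 0.1096, 0.0467]
tcp_rot: [3.142, 0.0, 0.158]
contact_force: [0.4, -0.8, -0.5]
opening: 0.0134
finger_force: 30.0
```

Emit:
move_arm:
  increments:
    - [[0, 0, 0], [0, 0, -10], 0]
    - [[0, 0, 0], [0, 0, -20], 0]
    - [[0, 0, 0], [0, 0, -20], 0]
    - [[0, 0, 0], [0, 0, -25], 0]
    - [[0, 0, 0], [0, 0, -25], 0]
    - [[0, 0, -7.2], [0, 0, 0], 0]
    - [[0, 0, -7.2], [0, 0, 0], 0]
    - [[0, 0, -7.1], [0, 0, 0], 0]
    - [[0, 0, 0], [-12.6, 25, 0], 0]
    - [[0, 0, 0], [-12.6, 25, 0], 0]
    - [[0, 0, 0], [-12.6, 25, 0], 0]
    - [[0, 0, 0], [-12.6, 25, 0], 0]
    - [[0, 0, 0], [-12.6, 25, 0], 0]
    - [[0, 0, 0], [-12.6, 25, 0], 0]
    - [[0, 0, 0], [-12.6, 25, 0], 0]
    - [[0, 0, 0], [0, 0, 0], 0]
    - [[0, 0, 0], [0, 0, 0], 0]

```text
clock: 6.52
ee_pos: [0.5519, -0.0855, 0.1469]
tcp_rot: [-3.141, -0.0, 0.533]
contact_force: [0.5, 0.5, -1.8]
opening: 0.014
finger_force: 30.0
```

```bash
python3 - <<'E'
from h import *
import cv2
s=ctrl.get_state();m=ctrl.camera_model("wrist");im=ctrl.capture("wrist")
np.save("w2.npy",m)
print(s["ee_pos"],np.degrees(s["tcp_rot"]),s["clock"],s["opening"])
cv2.imwrite("pics/w2.png",im[:,:,::-1])
x=im[130:330,220:400,::-1]
cv2.imwrite("pics/w2c.png",cv2.resize(x,(540,600),interpolation=cv2.INTER_CUBIC))
E
```

```text
[ 0.551926   -0.08546328  0.14691747] [-1.79977748e+02 -9.12695668e-03  3.05129017e+01] 6.525 0.013972401328043746
```

View pics/w2.png

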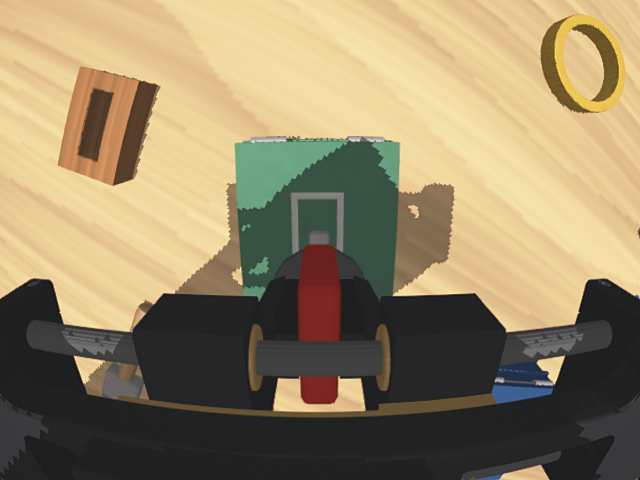

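The toggle is out of its stand and held upright with the bar in line with the slot. The slot's rim top corners are (291,193) and (344,193), its sides run straight down to row ~250, and the bar end is at (319,238). I'll check the lateral offset numerically.

```bash
python3 - <<'E'
from h import *
m=np.load("w2.npy",allow_pickle=True).item();s=ctrl.get_state();w=s["tcp_rot"][2];t=s["ee_pos"]
def tl(u,v,z):
    d=at(m,u,v,z,True)-t[:2];return (1e3*np.array([d@[np.cos(w),np.sin(w)],d@[np.sin(w),-np.cos(w)]])).round(1)
for p in [(291,193),(344,193),(292,249),(344,249)]: print(p,tl(*p,.07))
for p in [(235,143),(400,143),(243,296),(396,296)]: print("lid",p,tl(*p,.07))
print("bar",tl(319,232,t[2]+.018-.047), tl(319,245,t[2]+.018-.055))
E
```

```text
(291, 193) [ 33.7 -17.1]
(344, 193) [33.8 15.1]
(292, 249) [ -2.  -17.2]
(344, 249) [-2.  15.7]
lid (235, 143) [ 64.9 -50.9]
lid (400, 143) [64.9 48.7]
lid (243, 296) [-35.5 -51.1]
lid (396, 296) [-35.4  51.6]
bar [22.5 -0.1] [13.3 -0.1]
```

View pics/w2c.png

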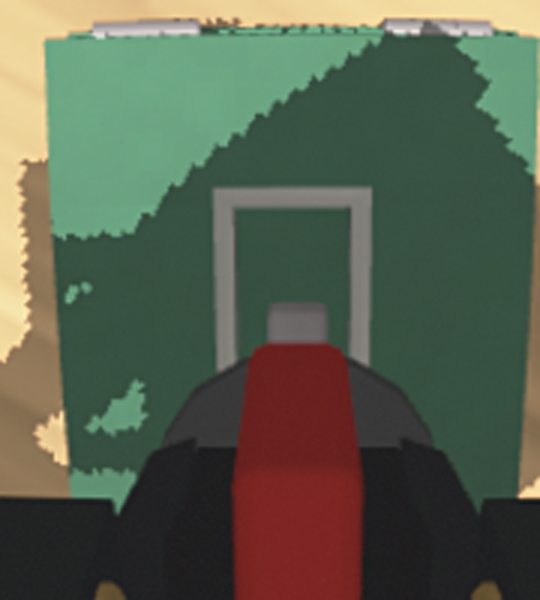

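Lateral error is about -0.9 mm and length is fine (±8 mm of play). Inserting.

Emit:
move_arm:
  increments:
    - [[0, 0, 0], [0, -0.8, 10], 0]
    - [[0, 0, 0], [0, 0, 10], 0]
    - [[0, 0, 0], [0, 0, 8], 0]
    - [[0, 0, 0], [0, 0, 8], 0]
    - [[0, 0, 0], [0, 0, 8], 0]
    - [[0, 0, 0], [0, 0, 8], 0]
    - [[0, 0, 0], [0, 0, 6], 0]
    - [[0, 0, 0], [0, 0, 4], 0]
    - [[0, 0, 0], [0, 0, 1], 0]
    - [[0, 0, 0], [0, 0, 0], 0]
    - [[0, 0, 0], [0, 0, 0], 0]

```text
clock: 7.95
ee_pos: [0.5519, -0.0853, 0.084]
tcp_rot: [3.141, -0.0, 0.533]
contact_force: [-0.2, -0.0, -0.7]
opening: 0.0139
finger_force: 30.0
```

Emit:
move_arm:
  increments:
    - [[0, 0, -9], [0, 0, 0], 0]
    - [[0, 0, -9], [0, 0, 0], 0]
    - [[0, 0, -9], [0, 0, 0], 0]
    - [[0, 0, -9], [0, 0, 0], 0]
    - [[0, 0, -9], [0, 0, 0], 0]
    - [[0, 0, -9], [0, 0, 0], 0]
    - [[0, 0, -9], [0, 0, 0], 0]
    - [[0, 0, -9], [0, 0, 0], 0]
    - [[0, 0, -9], [0, 0, 0], 0]
    - [[0, 0, -9], [0, 0, 0], 0]
    - [[0, 0, 0], [0, 0, 0.8], 0]
    - [[0, 0, 0], [0, 0, 0], 0]
    - [[0, 0, 0], [0, 0, 0], 0]

```text
clock: 9.57
ee_pos: [0.5517, -0.0853, 0.083]
tcp_rot: [3.142, 0.0, 2.102]
contact_force: [0.3, 0.5, -0.7]
opening: 0.0138
finger_force: 30.0
```

Turned to 120.4°, with no resistance. Releasing and retreating upward.

Emit:
move_arm:
  increments:
    - [[0, 0, 0], [0, 0, 0], 0.3]
    - [[0, 0, 0], [0, 0, 0], 0.6]
    - [[0, 0, 0], [0, 0, 0], 1]
    - [[0, 0, 0], [0, 0, 0], 1]
    - [[0, 0, 0], [0, 0, 0], 1]
    - [[0, 0, 0], [0, 0, 0], 1]
    - [[0, 0, 0], [0, 0, 0], 1]
    - [[0, 0, 0], [0, 0, -10], 1]
    - [[0, 0, 0], [0, 0, -20], 1]
    - [[0, 0, 0], [0, 0, -30], 1]
    - [[0, 0, 0], [0, 0, -40], 1]
    - [[0, 0, 0], [0, 0, -30], 1]
    - [[0, 0, 0], [0, 0, 0], 1]
    - [[0, 0, 0], [0, 0, 0], 1]

```text
clock: 11.32
ee_pos: [0.5512, -0.0851, 0.2122]
tcp_rot: [-3.141, -0.001, 2.104]
contact_force: [0.0, 0.2, -1.1]
opening: 0.088
finger_force: 0.0
```

```bash
python3 - <<'E'
from h import *
import cv2
w=ctrl.capture("wrist");s=ctrl.capture("side")
cv2.imwrite("pics/end.png",np.hstack([cv2.resize(w,(400,300)),cv2.resize(s[120:360,180:500],(400,300))])[:,:,::-1])
E
```

```text
(no output)
```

View pics/end.png

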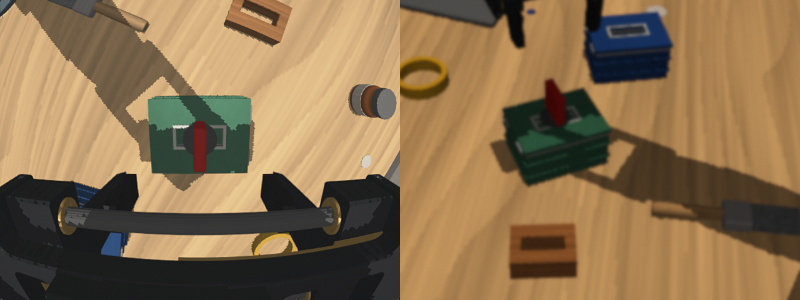

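The toggle stands upright with its collar on the green lid at (200,137) in the left half, its handle square across the slot, and the gripper clear. Handing in.

```bash
python3 -c "
from rig import ctrl
print(ctrl.close_job())"
```

```text
the job is handed in; nothing more can be done
None
```

The red toggle is seated in the green box's slot, turned a quarter turn and released; the yellow toggle was not touched, and I handed the job in after about 11 s of the 45 s allowed (the hand-in gave no verdict).

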